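Dock the cell module on the photometer and lock the beam selector

TASK

Put the cell module into service on the photometer: slide it along its rails until it rests against the rubber seal, gently, without ramming it; then swing the red cam lever clockwise a full quarter turn to its stop so that its hook draws the module tight. Then turn the black selector knob to the green mark, feel for its notch there, and pull it straight out until it is locked out. Leave the other things where they stand.

Things in the scene. Friction and masses are not known exactly. Their poses are not given: they have to be found in the camera images.
- photometer: Fixed cream photometer, 360 deep (x, to its back), 340 wide, 200 high. Origin: bench level, under its front edge, in the plane of its docking wall; housing at y 0 to 340. Fascia: from z 45 at x 0 it slopes up at 35 deg for 160 mm, then the upright upper housing. Module shelf at y 0 to -250: top at z 12, steel rails along y at x 7 and 213, tops at z 24.
- module: Loose cream cell module on the shelf, 0.65 to 0.95 kg; y -140 to 0, x 13 to 207 of its own frame, 125 high, front sloping like the photometer's. Axes parallel to the photometer's; origin level with its underside, in the plane of its docking face. Slides along y only (1.5 mm play in x, 3 to 7 N friction). Starts 35 to 85 mm off the photometer, beyond the cam hook's reach.
- module_handle (a point): Centre of the module's black handle ridge on its flat top: a bar 64 long (x), 22 wide (y), 36 high, its top 16 above and its foot 20 below this point. Module axes. Grip across y, from above.
- module_face (a point): Centre of the docking face of the module (its +y side), module axes.
- module_post (a point): Steel roller post on the module's sloping front, 10 across, 16 mm behind the docking face; the cam hook pulls on it.
- dock_plate: Dark fixed docking plate, 150 x 80, on the photometer's side wall, which the module's docking face meets when fully home. Origin at its outer face's centre, photometer axes.
- dock_face (a point): Same point as dock_plate, photometer axes; module_face meets it. The rubber seal round it stands 5 mm proud and is sprung: 5 N to start moving, 10 N when flush. It pushes a module that is let go back to 3 to 5 mm off the wall; only the cam holds it tight (under 2.5 mm).
- cam_pivot (a point): On the axis of the cam lever, 25 mm out from the fascia (mid-height of the red bar), 22 mm from the docking wall. Fixed. Fascia axes: z along the axis out of the fascia (35 deg from vertical, towards the robot), x up the slope, y along the photometer's y.
- lever_grip (a point): Grip of the red cam lever: a bar 14 wide, 20 high along z (underside 15 mm clear of the fascia), reaching 84 mm from the axis. This point is 62 mm from the axis. Axes turn with the lever: z out of the fascia, x towards the axis. The lever points down the slope, to the robot, when open and along +y when closed.
- cam_lever (a joint): Cam lever angle (rad): 0 to 0.2 at the start (open), positive clockwise seen facing the fascia, stop at 1.6. From about 0.35 its hook passes behind the module's post, if the module is within 8 mm of the wall, and draws it in, taking up to about 0.5 N m, until 1.35. It stays where it is left.
- selector_grip (a point): On the axis of the selector knob, 40 mm out from the fascia when pushed in. Black disc 64 across (top 20 mm out from the fascia) with a grip bar 62 long (x), 16 wide (y), top 49 mm out. Axes turn with it: z out of the fascia, 35 deg from vertical, x to the white pointer end.
- selector (a joint): Angle of the selector: 0 = pointer up the slope at the middle of the green mark (a patch 20 mm wide, 52 mm from the axis), positive clockwise (white mark at 1.3). Starts 0.5 to 1.0, unlocked. Range -0.5 to 1.75; about 0.05 N m of friction.
- selector_pull (a joint): Selector pulled out along its axis: 0 in, 0.009 m out. About 4 N friction; stays where left. An unseen pin and notch let it out only at a mark: the notch lies anywhere within 0.18 rad of the middle of the mark and lets the pin in over 0.12 rad; beside it the knob stops hard after 1 mm. Feel for it with a light pull, turning a little to and fro. When out, the notch holds the angle.
- cuvette_rack: Loose blue rack of clear cuvettes, 60 x 120 x 46 high, to the right of the shelf. Origin under its centre. Leave alone.
- reagent_bottle: Loose amber bottle, 60 across, 125 high, to the right of the shelf. Origin under its centre. Leave alone.
- beaker: Loose glass beaker, 68 across, 85 high, beyond the right end of the shelf. Origin under its centre. Leave alone.
- plate_boxes: Two white tube boxes in a stack, 130 x 90 x 91 high, left of the photometer. Origin under its centre. Leave alone.
- forceps: Steel forceps lying on top of the photometer, 140 long, 5 high. Leave alone.
- lens_case: Grey case, 90 x 60 x 24, on top of the photometer. Origin under its centre. Leave alone.
- standard_jar: Small jar with a white cap, 52 across, 70 high, before the shelf. Origin under its centre. Leave alone.

How it is judged:
On the way, in this order (a step that is already met when the one before it is completed fails the run):
1. the module rests against the seal (less than 7 mm from home) with the cam lever still open (y of module_face in the frame of dock_face above -0.007 m and value of joint cam_lever below 0.5 rad), for 0.2 s.
2. the cam lever is a full quarter turn round and holds the module tight (y of module_face in the frame of dock_face above -0.0025 m and value of joint cam_lever above 1.45 rad), for 0.3 s.
3. the selector is at the green mark and pulled out (value of joint selector between -0.3 and 0.3 rad and value of joint selector_pull above 0.007 m), for 0.2 s.
At the end, for the whole second after the job is handed in: The cam lever is past 1.45 rad and the module stands within 2.5 mm of the docking plate, on its rails (faces' centres within 5 mm), at rest; the selector is within 0.3 rad of the green mark and out more than 7 of its 9 mm (all of step 2 and all of step 3 and distance between module_face and dock_face below 0.005 m and linear speed of module below 0.01 m/s and velocity of joint cam_lever below 0.1 rad/s); the robot touches nothing.
It fails at once if the module is rammed against the docking plate (over 45 N) (contact force between module and dock_plate above 45 N).
It fails at once if another thing on the bench is moved by more than 20 mm (distance of any of cuvette_rack, reagent_bottle, beaker, plate_boxes, forceps, lens_case, standard_jar from where it was at the start of the episode above 0.02 m).
It also fails if it takes over 61 s, if anything falls off the work surface, if the arm or the gripper's body presses on something with over 40 N, if the wrist force passes 120 N, or if a joint passes its speed limit or range.

ROBOT

A 7-joint arm with a two-finger parallel gripper is mounted at the origin on the work surface. World frame = base frame: x ahead of the robot, y to its left, z up, the work surface at z = 0. Lengths are in m, angles in rad, forces in N, time in s.
With the tool pointing down it reaches from about 0.35 to 0.9 m from the base axis. Payload 8.1 kg.
Tool frame: the origin (TCP) lies midway between the tips of the shut fingers; the grasp point (between the pads) lies 19 mm behind it; z points along the fingers, y is the line along which they close (so a half turn about z gives the same grasp; the last joint's range is limited). The gripper opens to 85 mm and grips with 20 to 120 N. Pads are 22 mm wide; open, the fingers measure 114 mm over their backs; the gripper's body (76 mm by 85 mm) begins 54 mm behind the grasp point. The pads swing forward as they close: fully open they stand 13 mm farther back than shut.
Start: joints at [1.199, 0.434, 0.025, 1.573, -0.012, 1.134, -0.075], TCP at [0.166, -0.603, 0.231] pointing down, gripper open.
Joint ranges: [-2.62, 2.62], [-0.44, 2.09], [-1.27, 1.32], [0.08, 2.57], [-1.32, 4.46], [0.12, 2], [-2.74, 2.74]. Speed limits (rad/s): [2.22, 2.22, 3.01, 3.01, 3.14, 3.14, 3.14].

INTERFACE

Orientations are given as a unit quaternion [w, x, y, z].
In Python, from workcell import env gives the robot as it stands. The module is installed in compiled form; this text tells all that it offers. Calls block until the motion is done:
- env.move_pose(position, orientation): joint-space move of the TCP to a pose.
- env.move_linear(position, speed=0.15, frame=None): straight line of the TCP; frame=None keeps the orientation; speed is the mean speed in m/s.
- env.move_joints(angles): joint-space move.
- env.grip(opening): opening from 0.0 (shut) to 1.0 (fully open); the grip force is fixed at half the most; returns when the fingers have stopped.
- env.wait(seconds).
- env.ik(position, orientation): joint angles nearest the present ones, or None.
- env.observe(): the state.
- env.get_image(name): name is "scene" or "top" or "wrist"; returns a dict with "pixels" (400x640x3 uint8, red, green, blue), "range_z" (400x640 float32, m along the optical axis (not along the pixel's ray), 0 where there is no reading), "vfov" (degrees; the focal length in pixels is half the picture's height over the tangent of half this angle, whatever the lens; pixels are square), "cx", "cy" (the principal point, pixels), "R" (3x3) and "t" (3): a world point X has camera coordinates R X + t; the wrist camera has in their place "mount" (4x4, takes a point from camera to tool coordinates, whose origin is the TCP and whose axes are the flange's). Camera axes: x right, y down, z forward; pixel columns grow to the right and rows downward; lengths in m; the calibration is good to about 2 mm. A picture is of the moment at which its call begins: read the wrist's pose just before it.
A pose or a line that the arm cannot do raises env.MotionError and nothing moves.
- env.hand_in(): hands the job in; it is judged then, once.
Trained networks look in a picture, given as the dict that the camera call returned (one of the last four; its "shot" number tells which), for a name from the list of things; names that differ only in an ending like _2 or _b are one class to them, and where a whole thing is asked for, a point or a joint stands for the part that bears it (a point fixed in the world has none). Each returns a list of dicts, best first, with "p" (0 to 1); they miss things now and then, are a little off and sometimes report something else, mostly with a low value. They report only what shows in the picture. A call takes as long as a camera call.
- env.cut_out(label, picture): "region" (400x640 bool, what is visible of it) and "xy" ([column, row] as shares, 0 to 1, of the picture: columns of its width, rows of its height, amid what is visible of it).
- env.spot_point(label, picture): "xy" ([column, row] as shares, 0 to 1, of the picture: columns of its width, rows of its height: a listed point, or the origin of a listed thing).
The state is a dict: "t": time; "q": joint angles; "joint_vel": joint speeds; "joint_torque": joint torques, N m; "position": TCP position; "tool_rot": TCP orientation; "wrist_force": force on the tool from outside, world axes, zero at the start; "torque": the same for the moment, N m; "finger_gap": opening from 0.0 (shut) to 1.0 (fully open); "grasp_force": force on a finger pad.
Only numpy, scipy, OpenCV 4.12 (cv2) and the standard library are available. Lean on these libraries where they do the work, as an engineer would, in place of code of your own. Each camera call takes 0.05 s, during which the arm holds its last target. There are 200 camera calls.

## Working session

There is one attempt and no reset: what is moved stays moved. The work goes in short steps, each a Python script; the robot and the scene stay as the last script left them, time stands still between calls to the robot, and variables do not carry over. Pictures are saved under pics/ and viewed, at most 10 in all, crops included, and the job is handed in when it is done.

```bash
mkdir -p pics; cat > h.py <<'E'
import numpy as np, cv2
from workcell import env
from scipy.spatial.transform import Rotation as Ro
def f(im): return 200/np.tan(np.radians(im['vfov'])/2)
def pose():
    o=env.observe(); q=o['tool_rot']; T=np.eye(4)
    q=np.array(q); T[:3,:3]=Ro.from_quat(q[[1,2,3,0]]).as_matrix() if q.size==4 else q
    T[:3,3]=o['position']; return T
def shot(n):
    T=pose(); im=env.get_image(n)
    if n=='wrist': M=T@im['mount']
    else:
        M=np.eye(4); M[:3,:3]=np.array(im['R']).T; M[:3,3]=-M[:3,:3]@im['t']
    im['M']=M; return im
def cloud(im):
    z=im['range_z']; v,u=np.mgrid[:400,:640]; F=f(im)
    P=np.stack([(u+.5-im['cx'])/F*z,(v+.5-im['cy'])/F*z,z],-1)
    return P@im['M'][:3,:3].T+im['M'][:3,3]
def ray(im,xy):
    u,v=xy[0]*640,xy[1]*400; F=f(im)
    d=im['M'][:3,:3]@np.array([(u-im['cx'])/F,(v-im['cy'])/F,1]); return im['M'][:3,3],d
def save(im,n): cv2.imwrite('pics/'+n,im['pixels'][:,:,::-1])
def pix(im,X):
    c=np.linalg.inv(im['M'])@np.append(X,1); return c[:2]/c[2]*f(im)+[im['cx'],im['cy']]
def quat(R): q=Ro.from_matrix(R).as_quat(); return [q[3],*q[:3]]
E
cat > a.py <<'E'
from h import *
np.set_printoptions(precision=4,suppress=True)
print(env.observe())
for n in ['scene','top']:
    im=shot(n); save(im,n+'.png'); C=cloud(im)
    print(n,im['M'][:3,3],im['vfov'])
    for l in ['photometer','module','module_handle','module_face','module_post','dock_face','cam_pivot','lever_grip','selector_grip','standard_jar','plate_boxes']:
        for d in env.spot_point(l,im)[:1]:
            u,v=d['xy'][0]*640,d['xy'][1]*400
            vi,ui=min(399,int(v)),min(639,int(u))
            print(l,round(d['p'],2),np.array([u,v]),C[vi,ui],'z',im['range_z'][vi,ui])
E
python3 a.py
```

```text
{'t': 0.0, 'q': array([ 1.1994,  0.4352,  0.025 ,  1.5741, -0.0116,  1.134 , -0.0751]), 'joint_vel': array([-0.0006,  0.0008,  0.001 , -0.0006, -0.0014,  0.0001,  0.0018]), 'joint_torque': array([ -0.0006, -67.0483,   1.025 , -31.6217,   0.0156,   0.0124,
        -0.    ]), 'position': array([ 0.1658, -0.6021,  0.2305]), 'tool_rot': array([-0.0008,  0.991 ,  0.1339, -0.0002]), 'wrist_force': array([-0.4782,  0.3859, -0.5638]), 'torque': array([0.0552, 0.0241, 0.0469]), 'grasp_force': 0.0, 'finger_gap': 1.0013740117291383}
scene [0.9848 0.7164 1.0759] 46.402015487602554
photometer 0.84 [343.488 197.8  ] [ 0.4763 -0.0383  0.0769] z 1.3504658
module 0.47 [309.504 146.68 ] [ 0.4257 -0.3227  0.037 ] z 1.5606782
module_handle 0.98 [268.096 162.68 ] [ 0.6291 -0.1939  0.1698] z 1.3182471
module_face 0.93 [302.528 191.52 ] [ 0.6153 -0.0216  0.1974] z 1.2035924
module_post 0.91 [311.616 171.68 ] [ 0.5194 -0.1446  0.117 ] z 1.3668116
dock_face 0.62 [310.976 194.92 ] [0.606  0.0039 0.2039] z 1.1873273
cam_pivot 0.94 [329.792 185.32 ] [ 0.5108 -0.0586  0.1286] z 1.3117646
lever_grip 0.79 [350.912
[... 397 characters left out ...]
3.872 223.08 ] [ 0.439  -0.1364  0.0166] z 1.3825141
module_handle 0.64 [363.584 170.2  ] [ 0.621  -0.1916  0.1528] z 1.2580509
module_face 0.58 [346.176 186.6  ] [ 0.5676 -0.1357  0.1336] z 1.2733171
module_post 0.82 [347.392 203.6  ] [ 0.5106 -0.1431  0.0954] z 1.3082039
dock_face 0.61 [324.992 188.2  ] [ 0.5599 -0.0597  0.1356] z 1.2697951
cam_pivot 0.78 [326.976 205.92 ] [ 0.5016 -0.067   0.1333] z 1.2687275
lever_grip 0.85 [322.816 219.72 ] [ 0.4535 -0.0552  0.0847] z 1.3142389
selector_grip 0.72 [268.928 223.32 ] [0.4386 0.1312 0.1327] z 1.2628735
standard_jar 0.48 [398.72 231.2 ] [ 0.4121 -0.3294  0.072 ] z 1.3284001
plate_boxes 0.74 [210.304 222.6  ] [0.4404 0.3398 0.0915] z 1.301113
```

View pics/scene.png

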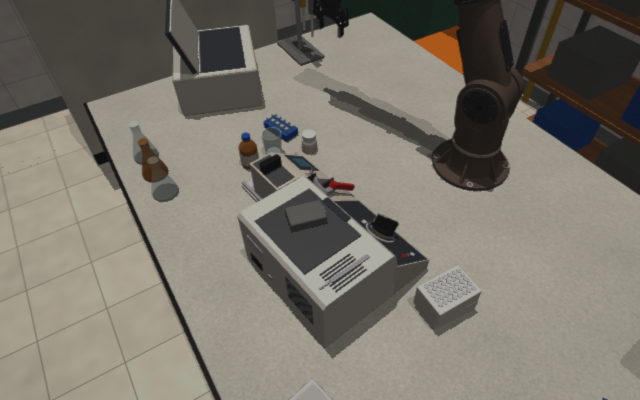

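View pics/top.png

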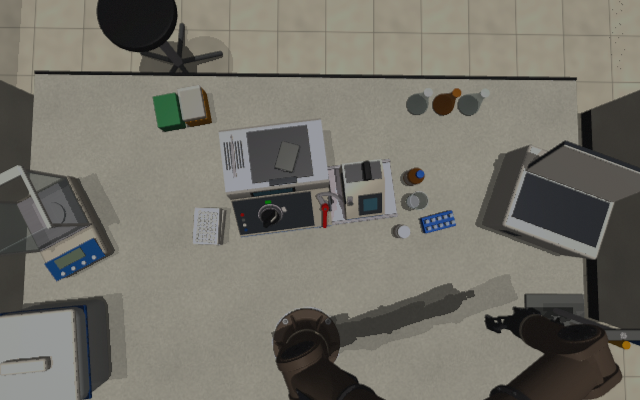

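```bash
cat > b.py <<'E'
from h import *
np.set_printoptions(precision=4,suppress=True)
phi=0.117
def down(p): c,s=np.cos(p),np.sin(p); return quat(np.array([[c,s,0],[s,-c,0],[0,0,-1]]))
for k,p in enumerate([[.45,-.13,.40],[.42,.06,.40]]):
    env.move_pose(p,down(phi)); env.wait(.2)
    im=shot('wrist'); save(im,f'w{k}.png'); C=cloud(im); np.savez(f'w{k}.npz',C=C,px=im['pixels'],M=im['M'],F=f(im),cx=im['cx'],cy=im['cy'])
    print(env.observe()['t'],im['M'],im['vfov'])
    for l in ['module_handle','module_face','module_post','dock_face','cam_pivot','lever_grip','selector_grip']:
        for d in env.spot_point(l,im)[:1]:
            u,v=d['xy'][0]*640,d['xy'][1]*400
            print(l,round(d['p'],2),np.array([u,v]),C[min(399,int(v)),min(639,int(u))])
E
python3 b.py; python3 -c "
import cv2,numpy as np
cv2.imwrite('pics/w.png',np.vstack([cv2.imread(f'pics/w{k}.png')[:, :] for k in (0,1)])[:, :][::1][:800])
a=cv2.imread('pics/w.png');cv2.imwrite('pics/w.png',cv2.resize(a,(480,600)))"
```

```text
3.525 [[ 0.1167 -0.946  -0.3025  0.5258]
 [-0.9932 -0.1111 -0.0355 -0.1212]
 [ 0.      0.3046 -0.9525  0.5427]
 [ 0.      0.      0.      1.    ]] 66.16262911377507
module_handle 0.47 [514.112 168.6  ] [ 0.457 -0.457  0.042]
module_face 0.58 [329.792  74.   ] [ 0.5582 -0.1313  0.1293]
module_post 0.55 [340.672 114.32 ] [ 0.5118 -0.1519  0.1271]
dock_face 0.66 [290.304  73.   ] [ 0.5578 -0.077   0.0677]
cam_pivot 0.61 [269.824 117.8  ] [ 0.498  -0.0616  0.1381]
lever_grip 0.86 [270.08 152.48] [ 0.4469 -0.0609  0.1013]
selector_grip 0.68 [128.896 139.   ] [0.4486 0.1197 0.137 ]
4.9167 [[ 0.1152 -0.9461 -0.3026  0.4963]
 [-0.9933 -0.1097 -0.0353  0.068 ]
 [ 0.0002  0.3046 -0.9525  0.5428]
 [ 0.      0.      0.      1.    ]] 66.16262911377507
module_handle 0.93 [572.672  16.8  ] [ 0.6126 -0.192   0.1709]
module_face 0.6 [466.88  66.72] [ 0.5633 -0.1272  0.09  ]
module_post 0.78 [481.024 106.6  ] [ 0.5137 -0.1481  0.1171]
dock_face 0.61 [429.376  65.32 ] [ 0.5529 -0.0633  0.1323]
cam_pivot 0.89 [413.824 112.2  ] [ 0.4958 -0.0539  0.1373]
lever_grip 0.77 [401.28 144.92] [ 0.4507 -0.0563  0.1035]
selector_grip 0.65 [271.68 133.6 ] [0.4488 0.1237 0.1375]
```

View pics/w.png

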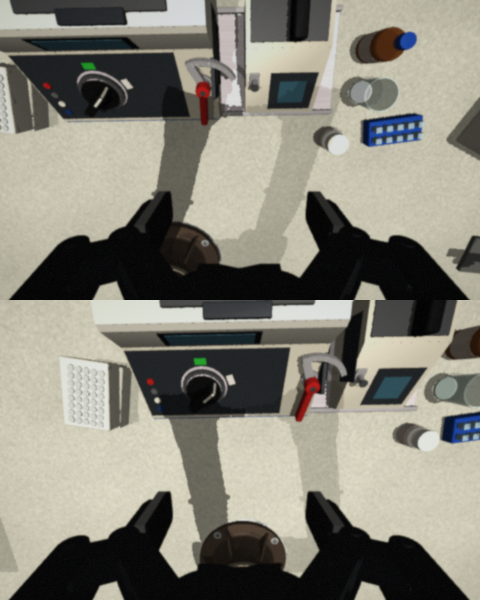

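```bash
cat > c.py <<'E'
from h import *
np.set_printoptions(precision=4,suppress=True)
for k in (0,1):
    d=np.load(f'w{k}.npz'); C=d['C']; px=d['px'].astype(int)
    m=(C[...,0]>.38)&(C[...,0]<.54)&(C[...,1]>0)&(C[...,1]<.25)&(C[...,2]>.05)&(C[...,2]<.15)&(px.max(-1)<75)
    P=C[m]
    best=None; rng=np.random.default_rng(0)
    for _ in range(300):
        a=P[rng.choice(len(P),3,False)]; n=np.cross(a[1]-a[0],a[2]-a[0])
        if np.linalg.norm(n)<1e-6: continue
        n/=np.linalg.norm(n); i=abs((P-a[0])@n)<.003
        if best is None or i.sum()>best.sum(): best=i
    Q=P[best]; c=Q.mean(0); n=np.linalg.svd(Q-c,full_matrices=False)[2][2]; n*=np.sign(n[2])
    print(k,len(P),len(Q),'n',n,'tilt',np.degrees(np.arccos(n[2])),'yaw',np.arctan2(-n[1],-n[0]),'c',c)
    phi=np.arctan2(-n[1],-n[0])
    ex=np.array([np.cos(phi),np.sin(phi),0]); ey=np.array([-np.sin(phi),np.cos(phi),0])
    # fascia z=.045 crossing along ex
    s=((c[2]-.045)/np.tan(np.arccos(n[2]))); o=c@ex-s
    on=(abs((C-c)@n)<.004)&(C[...,2]>.05)&(C[...,2]<.135)&(C[...,0]>.3)&(C[...,0]<.65)
    Y=C[on]@ey; h=np.histogram(Y,np.arange(-.35,.4,.01)); print('x0',o,'\nY',[(round(b,2),int(v)) for v,b in zip(*h) if v>0])
    H=C[(C[...,2]>.166)&(C[...,2]<.2)&(C[...,0]<.72)&(C[...,1]<-.12)&(C[...,1]>-.35)&(px.max(-1)<60)]
    if len(H): print('handle',len(H),'X',np.percentile(H@ex,[1,50,99]),'Y',np.percentile(H@ey,[1,50,99]),'Z',np.percentile(H[:,2],[5,50,95]))
    R=C[(px[...,0]>110)&(px[...,1]<50)&(px[...,2]<50)&(C[...,1]<0)&(C[...,1]>-.12)&(C[...,2]>.05)]
    F=np.stack([(R-c)@ey+c@ey,(R-c)@np.cross(ey,n),(R-c)@n],-1); print('red h',np.percentile(F,[1,25,50,75,99],axis=0))
    r=F[abs(F[:,2]-.035)<.012]; u=r[:,:2]-r[:,:2].mean(0); v=np.linalg.svd(u,full_matrices=False)[2][0]; v*=-np.sign(v[1]); print('lever dir',v,'c',c@np.cross(ey,n))
    # sections along Y at fascia x=o+.06
    for xs in (.06,):
        b=(abs(C@ex-(o+xs))<.003)&(C@ey<.05)&(C@ey>-.35); S=C[b]; S=S[np.argsort(S@ey)]
        print([(round(y,3),round(z,3)) for y,z in zip((S@ey)[::8],S[::8,2])])
E
python3 c.py
```

```text
0 14033 11849 n [-0.568  -0.0775  0.8194] tilt 34.97907327981448 yaw 0.13557165270156346 c [0.4814 0.1217 0.1016]
x0 0.4124263105414486 
Y [(np.float64(-0.35), 202), (np.float64(-0.34), 593), (np.float64(-0.33), 600), (np.float64(-0.32), 594), (np.float64(-0.31), 605), (np.float64(-0.3), 602), (np.float64(-0.29), 601), (np.float64(-0.28), 602), (np.float64(-0.27), 603), (np.float64(-0.26), 604), (np.float64(-0.25), 611), (np.float64(-0.24), 599), (np.float64(-0.23), 518), (np.float64(-0.22), 544), (np.float64(-0.21), 393), (np.float64(-0.16), 13), (np.float64(-0.15), 258), (np.float64(-0.14), 379), (np.float64(-0.13), 198), (np.float64(-0.12), 94), (np.float64(-0.11), 443), (np.float64(-0.1), 624), (np.float64(-0.09), 649), (np.float64(-0.08), 620), (np.float64(-0.07), 623), (np.float64(-0.06), 609), (np.float64(-0.05), 618), (np.float64(-0.04), 616), (np.float64(-0.03), 617), (np.float64(-0.02), 614), (np.float64(-0.01), 620), (np.float64(0.0), 625), (np.float64(0.01), 615), (np.float64(0.02), 614), (np.float64(0.03), 466), (np.float64(0.04), 389), (np.float64(0.05), 318), (np.float
[... 13762 characters left out ...]
7), np.float64(0.086)), (np.float64(0.01), np.float64(0.087)), (np.float64(0.013), np.float64(0.086)), (np.float64(0.016), np.float64(0.086)), (np.float64(0.019), np.float64(0.084)), (np.float64(0.021), np.float64(0.085)), (np.float64(0.024), np.float64(0.086)), (np.float64(0.027), np.float64(0.089)), (np.float64(0.029), np.float64(0.096)), (np.float64(0.032), np.float64(0.099)), (np.float64(0.034), np.float64(0.106)), (np.float64(0.037), np.float64(0.109)), (np.float64(0.039), np.float64(0.11)), (np.float64(0.04), np.float64(0.107)), (np.float64(0.042), np.float64(0.142)), (np.float64(0.043), np.float64(0.142)), (np.float64(0.045), np.float64(0.145)), (np.float64(0.048), np.float64(0.145))]
```

```bash
cat >> h.py <<'E'
np.set_printoptions(precision=4,suppress=True)
phi=.135; th=np.radians(35)
ex=np.array([np.cos(phi),np.sin(phi),0]); ey=np.array([-np.sin(phi),np.cos(phi),0]); ez=np.array([0,0,1.])
n=-np.sin(th)*ex+np.cos(th)*ez; s=np.cos(th)*ex+np.sin(th)*ez
O=.4125*ex-.149*ey; F0=O+.045*ez   # fascia lower corner at docking wall
def fas(u,y,h): return F0+u*s+y*ey+h*n   # up slope, along y, out
def unfas(X): d=X-F0; return np.array([d@s,d@ey,d@n])
def rot(zt,xt): return np.stack([xt,np.cross(zt,xt),zt],1)
DOWN=quat(rot(-ez,ex))
def onplane(im,xy,h):
    p,d=ray(im,xy); return p+d*((h-(p-F0)@n)/(d@n))
E
cat > d.py <<'E'
from h import *
im=shot('wrist')
for l,h in [('cam_pivot',.025),('lever_grip',.025),('selector_grip',.04)]:
    for d in env.spot_point(l,im)[:1]: print(l,d['p'],unfas(onplane(im,d['xy'],h)))
d=np.load('w1.npz'); C=d['C']; F=np.stack([(C-F0)@s,(C-F0)@ey,(C-F0)@n],-1); px=d['px'].astype(int)
b=(F[...,2]>.042)&(F[...,2]<.055)&(abs(F[...,0]-.08)<.07)&(F[...,1]>.1)&(F[...,1]<.28)
B=F[b]; print('bar',len(B),B.mean(0),B.min(0),B.max(0)); r=cv2.minAreaRect((B[:,:2]*1000).astype(np.float32)); print(r)
w=b&(px.min(-1)>130); print('white',w.sum(),F[w].mean(0) if w.any() else 0)
k=(F[...,2]>.015)&(F[...,2]<.024)&(abs(F[...,0]-.08)<.06)&(F[...,1]>.1)&(F[...,1]<.28); print('disc',cv2.minEnclosingCircle((F[k][:,:2]*1000).astype(np.float32)))
g=(px[...,1]>px[...,0]+60)&(px[...,1]>px[...,2]+60)&(abs(F[...,2])<.01); print('green',g.sum(),F[g].mean(0))
r=(px[...,0]>110)&(px[...,1]<50)&(px[...,2]<50)&(abs(F[...,2]-.035)<.003)&(F[...,1]<.06); print('red',np.percentile(F[r],[.5,99.5],axis=0))
# module
P=.59*ex-.282*ey
env.move_pose([P[0],P[1],.26],DOWN); 
env.move_linear([P[0],P[1],.145],.1); env.grip(0.0)
o=env.observe(); print(o['t'],o['position'],o['finger_gap'],o['grasp_force'],o['wrist_force'])
E
python3 d.py
```

```text
cam_pivot 0.81 [0.1033 0.0242 0.025 ]
lever_grip 0.65 [0.0511 0.0346 0.025 ]
selector_grip 0.66 [0.0857 0.2119 0.04  ]
bar 488 [0.0888 0.2133 0.0466] [0.0622 0.1884 0.0421] [0.1123 0.2404 0.0492]
((86.52521514892578, 214.031005859375), (15.898896217346191, 63.21971893310547), 42.343528747558594)
white 7 [0.1036 0.1943 0.0477]
disc ((85.7016372680664, 213.74624633789062), 32.32847213745117)
green 145 [0.1372 0.2145 0.001 ]
red [[0.0242 0.0107 0.0321]
 [0.1141 0.0338 0.0357]]
8.7083 [ 0.6227 -0.2004  0.1451] 0.24613272065417308 63.58201503753662 [ 0.956  -1.232  -0.0651]
```

```bash
cat > e.py <<'E'
from h import *
p=np.array(env.observe()['position']); p0=p.copy()
fy=lambda: np.mean([np.array((env.wait(.02),env.observe())[1]['wrist_force'])@ey for _ in range(3)])
p=p0+.020*ey; env.move_linear(p,.06); print(fy())
p=p0+.044*ey; env.move_linear(p,.06); f1=fy(); print(f1)
for i in range(16):
    p=p+.001*ey; env.move_linear(p,.02); v=fy(); print(i+45,round(v,2),end=' ')
    if v<f1-3.5 or v<-15: break
env.wait(.3); o=env.observe(); print(o['t'],(np.array(o['position'])-p0)@ey,o['wrist_force']@ey)
E
python3 e.py
```

```text
3.3967828556038593
0.19923599599159356
45 -2.67 46 -5.21 10.7333 0.04516515503101971 -4.489167787073461
```

```bash
cat > e2.py <<'E'
from h import *
p=np.array(env.observe()['position'])+.001*ey; p0=p.copy()
fy=lambda: np.mean([np.array((env.wait(.02),env.observe())[1]['wrist_force'])@ey for _ in range(3)])
for i in range(8):
    p=p+.001*ey; env.move_linear(p,.02); v=fy(); print(i,round(v,2),round((np.array(env.observe()['position'])-p0)@ey*1e3,2),end=' | ')
    if v<-13: break
env.wait(.3); o=env.observe(); print(o['t'],o['position'],o['wrist_force']@ey)
im=shot('top'); C=cloud(im); np.savez('top2.npz',C=C,px=im['pixels'])
E
python3 e2.py
```

```text
0 -3.78 0.89 | 1 -4.23 1.99 | 2 -6.43 2.1 | 3 -8.36 2.37 | 4 -9.08 2.89 | 5 -9.82 3.65 | 6 -9.4 4.38 | 7 -10.95 5.16 | 13.4333 [ 0.6157 -0.1496  0.1456] -10.909809602273576
```

```bash
cat > g.py <<'E'
from h import *
env.grip(.6); p=np.array(env.observe()['position']); env.move_linear(p+[0,0,.1],.2)
TILT=quat(rot(-n,s))
a0,r,off,h=.096,.06,.016,.019
def tcp(a,extra=0,hh=h):
    d=ey*np.sin(a)-s*np.cos(a); t=-(ey*np.cos(a)+s*np.sin(a))
    return fas(.104,.022,hh)+r*d+(.007+off+extra)*t
print([env.ik(tcp(a,.01),TILT) is not None for a in (0,.8,1.6)], env.ik(tcp(0,.01,.15),TILT))
q=fas(.02,.05,.25); env.move_pose(q,TILT); env.wait(.15)
im=shot('wrist'); save(im,'l0.png'); C=cloud(im); F=np.stack([(C-F0)@s,(C-F0)@ey,(C-F0)@n],-1)
np.savez('l0.npz',F=F,px=im['pixels']); print(env.observe()['t'])
px=im['pixels'].astype(int); R=(px[...,0]>110)&(px[...,1]<50)&(px[...,2]<50)&(abs(F[...,2]-.035)<.004); B=F[R][:,:2]
low=B[B[:,0]<.085]; v=np.linalg.svd(low-low.mean(0),full_matrices=False)[2][0]; v*=-np.sign(v[0]); print('red',len(B),np.percentile(B,[.5,99.5],axis=0),'angle',np.arctan2(v[1],-v[0]),low.mean(0))
for l,hh in [('cam_pivot',.025),('lever_grip',.025),('selector_grip',.04)]:
    for d in env.spot_point(l,im)[:1]: print(l,d['p'],unfas(onplane(im,d['xy'],hh)))
E
python3 g.py
```

```text
[False, False, False] [ 0.4098 -0.0948  0.0196  2.5624 -1.1602  0.3394  0.0468]Traceback (most recent call last):
  File "g.py", line 9, in <module>
    q=fas(.02,.05,.25); env.move_pose(q,TILT); env.wait(.15)
                        ~~~~~~~~~~~~~^^^^^^^^
workcell.MotionError: the arm cannot take that pose within its joint ranges
```

```bash
cat > k.py <<'E'
from h import *
print(env.observe()['t'],env.observe()['position'])
def tl(b,flip,base=0,axisang=0):
    # tool z = -n rotated by b towards vertical; then rotated about n by axisang
    z=-(np.cos(b)*n+np.sin(b)*s); x=np.cos(b)*s-np.sin(b)*n
    if flip: x=-x
    Rr=Ro.from_rotvec(n*axisang).as_matrix(); return rot(Rr@z,Rr@x)
def lev(a,hh):
    d=ey*np.sin(a)-s*np.cos(a); t=-(ey*np.cos(a)+s*np.sin(a)); return fas(.104,.022,hh)+.06*d+.026*t
for flip in (0,1):
  for b in np.radians([0,10,20,25,30,35,45]):
    Q=quat(tl(b,flip)); f1=lambda p,q:'Y' if env.ik(p,q) is not None else '-'
    L=''.join(f1(lev(a,hh),Q) for a in (0,.5,1,1.6) for hh in (.019,.1))
    S=''.join(f1(fas(.086,.214,hh),quat(tl(b,flip,0,-a))) for a in (.85,.6,.3,0,-.3) for hh in (.023,.035))
    S2=''.join(f1(fas(.086,.214,.12),quat(tl(b,flip,0,-a))) for a in (.85,))
    # sel rotating gripper by quarter turn about tool: none
    print(flip,round(np.degrees(b)),'lever',L,'sel',S,S2)
E
python3 k.py
```

```text
14.5333 [ 0.6148 -0.1455  0.2442]
0 0 lever -------- sel ---------- Y
0 10 lever -YYYYYYY sel YYYYYYYYYY Y
0 20 lever YYYYYYYY sel YYYYYYYYYY Y
0 25 lever YYYYYYYY sel YYYYYYYYYY Y
0 30 lever YYYYYYYY sel YYYYYYYYYY Y
0 35 lever YYYYYYYY sel YYYYYYYYYY Y
0 45 lever YYYYYYYY sel YYYYYYYYYY Y
1 0 lever Y-----Y- sel YYYYYYYY-- Y
1 10 lever YYYYYYYY sel YYYYYYYYYY Y
1 20 lever YYYYYYYY sel YYYYYYYYYY Y
1 25 lever YYYYYYYY sel YYYYYYYYYY Y
1 30 lever YYYYYYYY sel YYYYYYYYYY Y
1 35 lever YYYYYYYY sel YYYYYYYYYY Y
1 45 lever YYYYYYYY sel YYYYYYYYYY Y
```

```bash
cat >> h.py <<'E'
def tl(b,a=0):
    z=-(np.cos(b)*n+np.sin(b)*s); x=np.cos(b)*s-np.sin(b)*n
    Rr=Ro.from_rotvec(-n*a).as_matrix(); return quat(rot(Rr@z,Rr@x))
B20=np.radians(20)
PIV=[.104,.022]
def lev(a,extra=0,hh=.019,r=.06,off=.016):
    d=ey*np.sin(a)-s*np.cos(a); t=-(ey*np.cos(a)+s*np.sin(a))
    return fas(PIV[0],PIV[1],hh)+r*d+(.007+off+extra)*t
def look():
    im=shot('wrist'); C=cloud(im); F=np.stack([(C-F0)@s,(C-F0)@ey,(C-F0)@n],-1); px=im['pixels'].astype(int)
    R=(px[...,0]>110)&(px[...,1]<50)&(px[...,2]<50)&(abs(F[...,2]-.035)<.004); B=F[R][:,:2]
    if len(B)>20:
        far=B[np.linalg.norm(B-PIV,axis=1)>.02]; v=np.linalg.svd(far-far.mean(0),full_matrices=False)[2][0]
        if v@(far.mean(0)-PIV)<0: v=-v
        print('red',len(B),np.percentile(B,[.5,99.5],axis=0).ravel(),'angle',np.arctan2(v[1],-v[0]),'mean',far.mean(0))
    # module edge: points in module slope plane, u .03-.15
    m=(abs(F[...,2])<.003)&(F[...,0]>.02)&(F[...,0]<.05)&(F[...,1]<.02)&(F[...,1]>-.12)
    y=np.sort(F[m][:,1]); g=np.diff(y) if len(y) else []
    if len(y): i=np.argmax(g); print('gap',y[i],y[i+1])
    return im
E
cat > g.py <<'E'
from h import *
Q=tl(B20)
env.grip(0.0)
env.move_pose(fas(.0,.03,.2),Q); env.wait(.15)
im=look(); save(im,'l0.png'); print(env.observe()['t'])
E
python3 g.py
```

```text
red 1478 [0.0211 0.0122 0.0993 0.0349] angle 0.09909962575117102 mean [0.0546 0.0268]
gap -0.00503557806205604 0.0009514470662343747
16.475
```

View pics/l0.png

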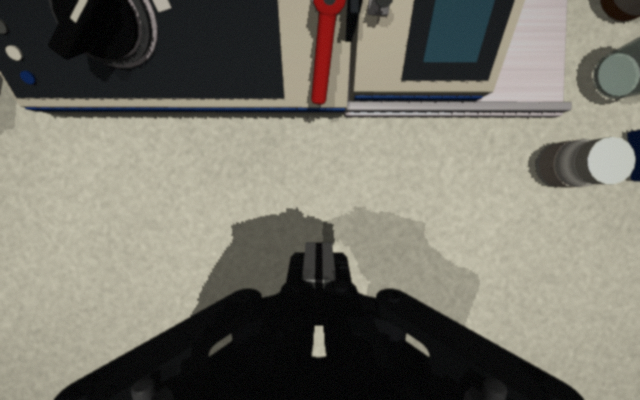

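```bash
cat > l.py <<'E'
from h import *
env.move_pose(lev(.09,.012,.08),tl(B20))
env.move_linear(lev(.09,.012),.08)
ok=True
for a in np.arange(.1,1.66,.08):
    env.move_linear(lev(a,0),.06); o=env.observe(); w=np.array(o['wrist_force'])
    tdir=ey*np.cos(a)+s*np.sin(a)
    print(round(a,2),round(w@tdir,1),round(np.linalg.norm(w),1),end=' | ')
    if np.linalg.norm(w)>28: break
env.wait(.2); print(env.observe()['t'])
E
python3 l.py
```

```text
0.1 0.5 0.9 | 0.18 0.0 0.3 | 0.26 -0.2 1.1 | 0.34 -0.1 0.3 | 0.42 -0.8 0.9 | 0.5 -0.2 0.7 | 0.58 -0.4 0.9 | 0.66 0.3 0.5 | 0.74 -1.3 1.8 | 0.82 -3.2 4.5 | 0.9 -3.8 4.7 | 0.98 -5.0 7.0 | 1.06 -4.7 7.1 | 1.14 -5.6 7.3 | 1.22 -6.5 8.8 | 1.3 -6.6 9.2 | 1.38 -5.5 9.1 | 1.46 -4.0 6.4 | 1.54 -4.4 6.8 | 1.62 -5.3 7.9 | 23.2917
```

```bash
cat > l2.py <<'E'
from h import *
for e in np.arange(-.002,-.022,-.002):
    env.move_linear(lev(1.6,e),.03); o=env.observe(); w=np.array(o['wrist_force']); print(round(e,3),round(w@s,1),round(np.linalg.norm(w),1),end=' | ')
    if np.linalg.norm(w)>20: break
print(env.observe()['t'])
env.move_linear(lev(1.6,.02),.08); env.move_linear(lev(1.6,.03,.12),.15)
env.grip(.5)
env.move_pose(fas(.0,.12,.2),tl(B20)); env.wait(.15)
im=look(); save(im,'l1.png'); print(env.observe()['t'])
E
python3 l2.py
```

```text
-0.002 -6.5 7.6 | -0.004 -9.5 9.7 | -0.006 -13.2 13.3 | -0.008 -16.7 16.8 | -0.01 -20.2 20.3 | 24.5417h.py:49: RuntimeWarning: Mean of empty slice.
  far=B[np.linalg.norm(B-PIV,axis=1)>.02]; v=np.linalg.svd(far-far.mean(0),full_matrices=False)[2][0]
  ret = um.true_divide(
Traceback (most recent call last):
  File "l2.py", line 9, in <module>
    im=look(); save(im,'l1.png'); print(env.observe()['t'])
  File "h.py", line 49, in look
    far=B[np.linalg.norm(B-PIV,axis=1)>.02]; v=np.linalg.svd(far-far.mean(0),full_matrices=False)[2][0]
                                               ~~~~~~~~~~~~~~~~~~~~~~~~~~~~~~~~~~~~~~~~~~~~~~~~~~~~~^^^
IndexError: index 0 is out of bounds for axis 0 with size 0
```

```bash
cat > m.py <<'E'
from h import *
env.move_pose([.40,.06,.34],DOWN); env.wait(.15)
im=look(); cv2.imwrite('pics/l1.png',im['pixels'][:240,:,::-1]); print(env.observe()['t'])
E
python3 m.py
```

```text
red 925 [0.0922 0.011  0.114  0.1041] angle 1.5972619713951783 mean [0.1044 0.0738]
gap -0.011343321337273235 -0.01032695858624145
28.0
```

View pics/l1.png

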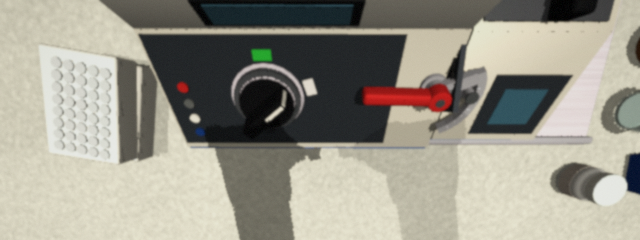

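```bash
cat > s.py <<'E'
from h import *
c=lambda h: fas(.0861,.2139,h)
H=.026; a=.83
env.move_pose(c(.10),tl(B20,a)); env.move_linear(c(H),.1); env.grip(0.0)
o=env.observe(); print(o['t'],o['finger_gap'],o['grasp_force'],o['wrist_force'])
h0=unfas(np.array(o['position']))[2]
for a in (.65,.45,.26): env.move_pose(c(H),tl(B20,a))
o=env.observe(); print(o['t'],o['wrist_force'],o['torque'])
L=.006
for a in np.arange(.24,-.29,-.04):
    env.move_pose(c(H+L),tl(B20,a)); env.wait(.1); o=env.observe(); d=unfas(np.array(o['position']))[2]-h0
    print(round(a,2),round(d*1e3,1),round(o['wrist_force']@n,1),end=' | ')
    if d>.0042 and abs(o['wrist_force']@n)<9: break
print(env.observe()['t'])
E
python3 s.py
```

```text
30.1167 0.17259455373166432 58.433420062065125 [-2.2821 -0.8227  9.245 ]
31.125 [-5.2048 -2.6814 16.063 ] [-0.3145  0.4161 -0.0156]
0.24 5.5 6.7 | 31.475
```

```bash
cat > s2.py <<'E'
from h import *
for _ in range(2):
    env.wait(.15); o=env.observe(); w=np.array(o['wrist_force']); print(o['t'],w,w@n,o['torque'],unfas(np.array(o['position'])),o['finger_gap'],o['grasp_force'])
E
python3 s2.py
```

```text
31.625 [-0.1321  1.7512  6.5935] 5.3410013842333415 [ 0.2245 -0.0714  0.1494] [0.0872 0.2145 0.032 ] 0.17392970258471735 65.50287008285522
31.775 [-0.2684  1.7319  8.0174] 6.586316294528681 [ 0.2403 -0.1093  0.149 ] [0.0871 0.2145 0.0319] 0.17333824014146645 65.51175713539124
```

```bash
cat > s3.py <<'E'
from h import *
c=lambda h: fas(.0861,.2139,h)
im=shot('top'); cv2.imwrite('pics/t3.png',cv2.resize(im['pixels'][140:260,200:420,::-1],None,fx=3,fy=3))
for L in (.008,.010,.012):
    env.move_linear(c(.026+L),.03); env.wait(.15); o=env.observe(); w=np.array(o['wrist_force']); X=unfas(np.array(o['position']))
    print(L,round(X[2],4),'fn',round(w@n,1),w,o['finger_gap'])
    if w@n<-12: break
print(o['t'])
E
python3 s3.py
```

```text
0.008 0.0339 fn 0.7 [3.5958 3.488  3.7342] 0.16958945021097838
0.01 0.0358 fn -2.2 [3.8584 4.2545 0.3427] 0.17188176168362176
0.012 0.0367 fn -30.8 [ 17.8596   7.5386 -24.4457] 0.1732577488305483
33.025
```

```bash
cat > s4.py <<'E'
from h import *
c=lambda h: fas(.0861,.2139,h)
env.move_linear(c(.0358),.03); env.wait(.1); print(np.array(env.observe()['wrist_force'])@n)
env.grip(.5); env.move_linear(c(.11),.12)
env.move_pose([.40,.06,.34],DOWN); env.wait(.15)
im=look(); cv2.imwrite('pics/l2.png',im['pixels'][:240,:,::-1]); print(env.observe()['t'])
C=cloud(im); F=np.stack([(C-F0)@s,(C-F0)@ey,(C-F0)@n],-1)
k=(np.linalg.norm(F[...,:2]-[.086,.214],axis=-1)<.036)&(F[...,2]>.005)
h,b=np.histogram(F[k][:,2],np.arange(.005,.066,.003)); print([(round(x*1e3),int(v)) for v,x in zip(h,b)])
B=F[k&(F[...,2]>.045)]; print(np.percentile(B[:,2],[50,95]),cv2.minAreaRect((B[:,:2]*1000).astype(np.float32)))
E
python3 s4.py
```

```text
-8.165450652319786
red 933 [0.0924 0.011  0.1139 0.1039] angle 1.5895491684111411 mean [0.1044 0.0737]
gap -0.01272675821569972 -0.012067527935936634
35.4667
[(5, 8), (8, 284), (11, 2), (14, 0), (17, 10), (20, 86), (23, 440), (26, 966), (29, 20), (32, 25), (35, 29), (38, 26), (41, 28), (44, 27), (47, 29), (50, 59), (53, 530), (56, 98), (59, 0), (62, 0)]
[0.055  0.0563] ((86.4926528930664, 214.41766357421875), (15.989543914794922, 62.79736328125), 76.8886947631836)
```

View pics/l2.png

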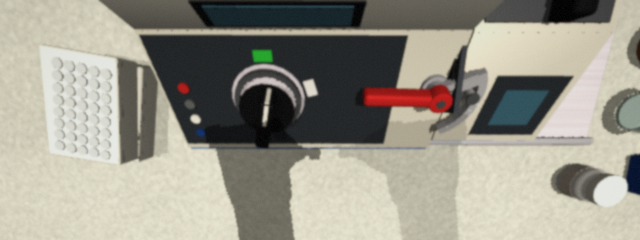

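```bash
cat > v.py <<'E'
from h import *
def st(C,t):
    F=np.stack([(C-F0)@s,(C-F0)@ey,(C-F0)@n],-1); r=np.linalg.norm(F[...,:2]-[.086,.214],axis=-1)
    B=F[(r<.028)&(F[...,2]>.042)]; D=F[(r<.031)&(F[...,2]>.014)&(F[...,2]<.034)]; P=F[(r>.06)&(r<.09)&(abs(F[...,2])<.006)]
    print(t,np.median(B[:,2]),np.percentile(B[:,2],90),np.median(D[:,2]),'plane',np.median(P[:,2]))
for k in (0,1): st(np.load(f'w{k}.npz')['C'],k)
im=shot('wrist'); st(cloud(im),'now')
E
python3 v.py
```

```text
0 0.047322442611062214 0.04823501087900642 0.018489561942168265 plane -0.00012116225412594231
1 0.04707638955569725 0.048064846888373564 0.018495597173360537 plane -0.00022424921527055704
now 0.05524076954142537 0.0561851696135711 0.026349510754586043 plane -0.0003064689905497779
```

```bash
python3 -c "
from h import *
print(env.hand_in())"
```

```text
the job is handed in; nothing more can be done
None
```

I did all the steps and handed the job in at about 35 s of the 61 s allowed; no verdict came back. By camera, the module sits tight with no visible gap, the cam lever is at about 1.59 rad, and the selector is at about 0.23 rad, pulled out about 8 mm (over 7 mm needed).

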